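# Slide a newly faced pressing clapper into the glue-up board and pump the clamp shut

## Task

The hardwood pressing clapper has just had its cork facing glued on: slide it sideways along the glue-up board, without lifting it, into the red outline between jaw and fence, then pump the trigger of the orange one-hand clamp until its jaw presses the clapper against the wooden fence. Move the jaw with the trigger only, press firmly without crushing the cork, and leave the pot alone. Finish while still holding the trigger squeezed, so that the glue line stays under pressure.

Things in the scene. Friction and masses are not known exactly. Their poses are not given: they have to be found in the camera images.
- glue_board: Fixed T-shaped board, 12 mm thick, grey face: cross-bar 460 (y) x 116 mm, stem towards the robot with the orange clamp bolted on. Origin on its underside (height 0) on the clamp axis, 33 mm nearer the robot than clamp_mark; x runs from handle to fence, y left; its yaw is that of clamp, fence and marks. Blue bays at both ends of the cross-bar: clapper starts in one, pot in the other.
- clapper: The work: loose dark hardwood block with a speckled cork sheet on its side towards the robot; 40 mm thick (x: 34 wood, 6 cork on -x), 120 mm long (y), 58 mm high, 0.2 to 0.45 kg, standing on the board. Origin: centre of its underside, height 12 mm. Up to 0.12 rad askew at the start; slides easily. Pinch it across the 40 mm or push its end.
- glue_pot: Loose white and blue lidded pot, 69 mm across, 41 mm high, in the other bay; origin at the centre of its underside. Stays where it is.
- fence: Fixed wooden fence, 56 mm wide (y), 52 mm high, on a steel angle behind the red outline. Its frame is glue_board's (the origin is not on the fence: use fence_face).
- clamp_mark (a point): Centre of the red outline on the board's top (height 12 mm), axes as glue_board. Outline 46 (x) x 126 mm (y), just round the clapper's foot; a clapper centred in it stands 5 mm short of the fence. It comes in sideways along y, about 150 mm from either bay. Fence and jaw are 56 mm wide, so the clapper's ends (over 28 mm from its middle) stay free for the fingers.
- fence_face (a point): Middle of the fence's face towards the clapper, 30 mm above the board's top, 25 mm beyond clamp_mark in x; axes as glue_board.
- handle_point (a point): Centre of the fixed upright orange handle, 18 (x) x 30 mm (y), top at 174 mm, at squeezing height 138 mm; axes as glue_board. Fingers straddle handle and trigger from above, closing along x: 53 mm over both when released (middle 17 mm in front of this point), 35 mm squeezed (middle 9 mm in front; at 7 mm the rear finger stays clear). The handle is rigid: centre the hand for the squeezed state.
- trigger_point (a point): Front of the round black finger rest (14 mm thick, 24 mm wide in y) on the trigger, height about 139 mm, where it is pushed towards the handle (-x); moves about 17 mm from released to squeezed. The trigger's tip ends 20 mm higher. With the jaw on the work, jaw force is about the squeeze here: 12 to 35 N is right, the cork is crushed at 60 N.
- jaw_face (a point): Middle of the moving jaw's black rubber face (52 x 38 mm), at height 42 mm; moves with the bar; 88 mm from fence_face when bar reads 0.
- trigger (a joint): Swing of the black trigger in rad: 0 released (a 2 N spring brings it back), 0.42 fully squeezed at its stop; takes about 6 N. A full squeeze from full release drives the bar about 15 mm forward (pawl on 5 mm teeth; on release the bar stays). Once jaw, clapper and fence are tight it stops short of 0.42 (below 0.37 in a fresh stroke), after up to 5 mm idle bar travel.
- bar (a joint): Ratchet bar with the jaw, in m: 0 drawn back, grows towards the fence; starts at 0 to 0.02; about 0.048 when the clapper is pressed on the fence. With the trigger let go only a drag of about 4 N holds it, so full pressure lasts only while the trigger is squeezed.

How it is judged:
By the outcome, as a careful person would: the job done as asked, in the order asked, and still so for the second after the job is handed in, while the arm keeps its last pose, push and grip.
It also fails if it takes over 58 s, if anything falls off the work surface, if the arm or the gripper's body presses on something with over 40 N, if the wrist force passes 120 N, or if a joint passes its speed limit or range.

## Robot

A 6-joint arm with a two-finger parallel gripper is mounted at the origin on the work surface; the furniture and walls round the work are solid. World frame = base frame: x ahead of the robot, y to its left, z up, the work surface at z = 0. Lengths are in m, angles in rad, forces in N, time in s.
With the tool pointing down it reaches from about 0.25 to 0.775 m from the base axis. Payload 4 kg.
Tool frame: the origin (TCP) lies on the centre line of the jaws, within the pads' length; the fingertips stand 11 mm ahead of it and the grasp point (between the pads) lies 8 mm behind it; z points along the fingers, y is the line along which they close (so a half turn about z gives the same grasp; the last joint's range is limited). The gripper opens to 94 mm and grips with 3 to 60 N. Pads are 16 mm wide; open, the fingers measure 119 mm over their backs; the gripper's body (75 mm by 177 mm) begins 78 mm behind the grasp point.
Start: joints at [1.15, 0.087, 1.371, -0, 1.684, -0.103], TCP at [0.172, 0.522, 0.217] pointing down, gripper open.
Joint ranges: [-3.1, 3.1], [-0.76, 2.03], [0.27, 2.55], [-1.08, 4.22], [0.17, 2.65], [-2.57, 2.57]. Speed limits (rad/s): [2.79, 2.79, 3.14, 3.14, 3.14, 3.14].

## Interface

Orientations are given as a unit quaternion [x, y, z, w].
In Python, from station import env gives the robot as it stands. The module is installed in compiled form; this text tells all that it offers.
- The arm moves only by the shell command python3 -m pendant 'ROWS' [OPENING]. ROWS is JSON, a list of rows, each a list of 6 numbers: the shift along the tool's x, y, z in m, then the turn, a rotation vector about the tool's x, y, z in degrees. In form: [[tx, ty, tz, rx, ry, rz], ...]. A call has 1 to 12 rows; each row shifts and turns the commanded pose from where the row before left it, along the tool's axes as they then stand; what a row does not reach is not made up. A row lasts 1/12 s, in which the tool goes at most 41.7 mm and 7.16 degrees, less where a joint would pass 70% of its speed; a pose out of reach is approached as far as the arm can. A call is refused whole if a number of a shift passes 0.0417 or a number of a turn 7.16, either way. A call with a gripper value outside its range is refused whole. OPENING is the opening, from -1 (shut) to 1 (fully open), set as the call begins (- or left out, the last holds). The fingers move at their own pace and stop on an object; the grip force is fixed at half the most. Time passes only in rows, so rows that do not move let the fingers close. It gives the time, the measured TCP pose, the force, the opening and the grip force at its end, in the units of the state.
- env.sense(): the state, without advancing time (a new reading comes with each control period).
- env.grab_frame(name): name is "side" or "top"; returns the picture (384x512x3 uint8, red, green, blue); there is no depth.
- env.calibration(name): a dict with "fx", "fy", "cx", "cy" (pixels), "T" (4x4, takes a point from camera to world coordinates). Camera axes: x right, y up, looking along -z (the intrinsics and any distortion apply to the point x, -y, -z); pixel columns grow to the right and rows downward; lengths in m; the calibration is good to about 2 mm. A picture is of the moment at which its call begins. calibration takes no time and is no camera call.
- env.close_job(): hands the job in; it is judged then, once.
The state is a dict: "time_s": time; "joints": joint angles; "joint_vel": joint speeds; "tau": joint torques, N m; "position": TCP position; "tcp_rot": TCP orientation; "contact_force": force on the tool from outside, world axes, zero at the start; "torque": the same for the moment, N m; "gripper_width": opening from 0.0 (shut) to 1.0 (fully open); "gripper_force": force on a finger pad.
Only numpy, scipy, OpenCV 4.12 (cv2) and the standard library are available. Lean on these libraries where they do the work, as an engineer would, in place of code of your own. Each camera call takes 0.05 s, during which the arm holds its last target. There are 200 camera calls.

## Working session

There is one attempt and no reset: what is moved stays moved. The work goes in short steps, Python scripts to look and compute and a shell command to move; the robot and the scene stay as the last step left them, time stands still between calls to the robot, and variables do not carry over. Pictures are saved under pics/ and viewed, at most 10 in all, crops included, and the job is handed in when it is done.

```bash
mkdir -p pics
python3 - <<'E'
from station import env
import cv2,numpy as np
s=env.sense();print(s)
for n in("top","side"):
    c=env.calibration(n);print(n,{k:(np.round(v,4).tolist() if k=="T" else v) for k,v in c.items()})
    cv2.imwrite(f"pics/{n}0.png",env.grab_frame(n)[:,:,::-1])
E
```

```text
{'time_s': 0.0, 'joints': array([ 1.14992357e+00,  8.79619376e-02,  1.37219754e+00, -4.43956271e-05,
        1.68354121e+00, -1.03082855e-01]), 'joint_vel': array([-2.16308086e-06,  4.12576717e-04,  1.76361006e-03,  1.31587568e-03,
        5.51442299e-04,  1.32270424e-04]), 'tau': array([ 6.79660152e-04, -3.40175772e+01, -3.02432299e+01,  7.19998218e-02,
        3.29488493e-02, -1.68606443e-04]), 'position': array([0.17166655, 0.5220094 , 0.21532909]), 'tcp_rot': array([ 1.58229527e-01,  9.87401795e-01, -1.02376750e-03, -2.51674686e-04]), 'contact_force': array([ 0.3034685 , -0.15187525,  0.39404162]), 'torque': array([-0.05669955,  0.00615599, -0.0165484 ]), 'gripper_force': 0.0, 'gripper_width': 0.9986832345568613}
top {'fx': 393.13233244227894, 'fy': 393.13233244227894, 'cx': 256.5442420407037, 'cy': 194.44346575122083, 'T': [[0.212, 0.957, -0.1982, 0.3727], [-0.9773, 0.2083, -0.0397, -0.0171], [0.0033, 0.2021, 0.9794, 0.9545], [0.0, 0.0, 0.0, 1.0]]}
side {'fx': 405.8394674835907, 'fy': 405.8394674835907, 'cx': 255.58514386157495, 'cy': 197.94909656667224, 'T': [[-0.5855, -0.3737, 0.7194, 1.1489], [0.8104, -0.295, 0.5062, 0.44], [0.023, 0.8794, 0.4755, 0.5084], [0.0, 0.0, 0.0, 1.0]]}
```

View pics/top0.png

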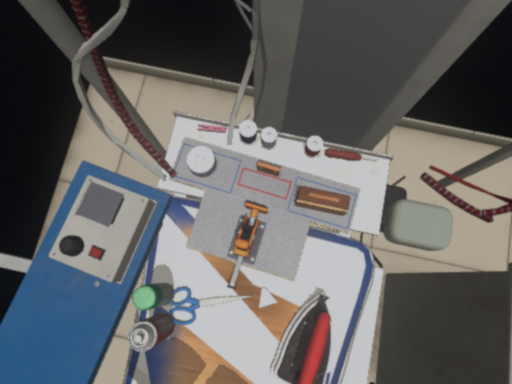

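View pics/side0.png

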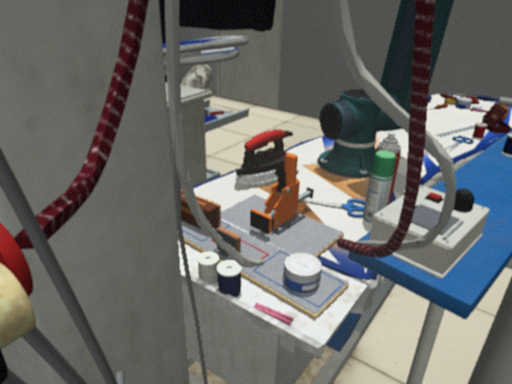

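The top view shows the pot at (201,160), the red outline at (265,183), the fence at (269,168), the clamp at (247,230) and the clapper at (323,200) in the right (−y) bay. The side view shows the clamp handle at (290,180), the pot at (302,272) and the clapper, partly hidden, at (200,210). Next I'll enlarge both.

Run:
```python
import cv2,numpy as np
t=cv2.imread("pics/top0.png");s=cv2.imread("pics/side0.png")
cv2.imwrite("pics/tc.png",cv2.resize(t[140:290,180:380],None,fx=4,fy=4,interpolation=cv2.INTER_CUBIC))
cv2.imwrite("pics/sc.png",cv2.resize(s[140:290,170:370],None,fx=4,fy=4,interpolation=cv2.INTER_CUBIC))
```

```text
(no output)
```

View pics/tc.png

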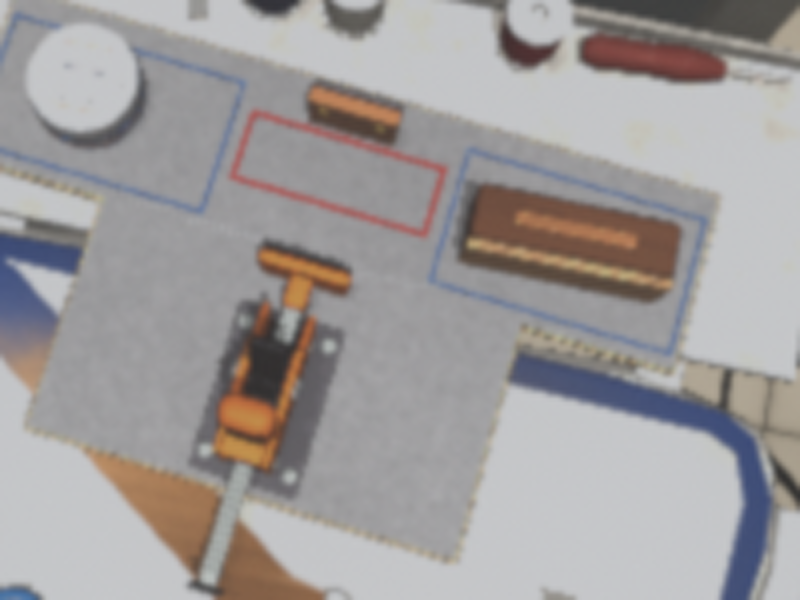

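View pics/sc.png

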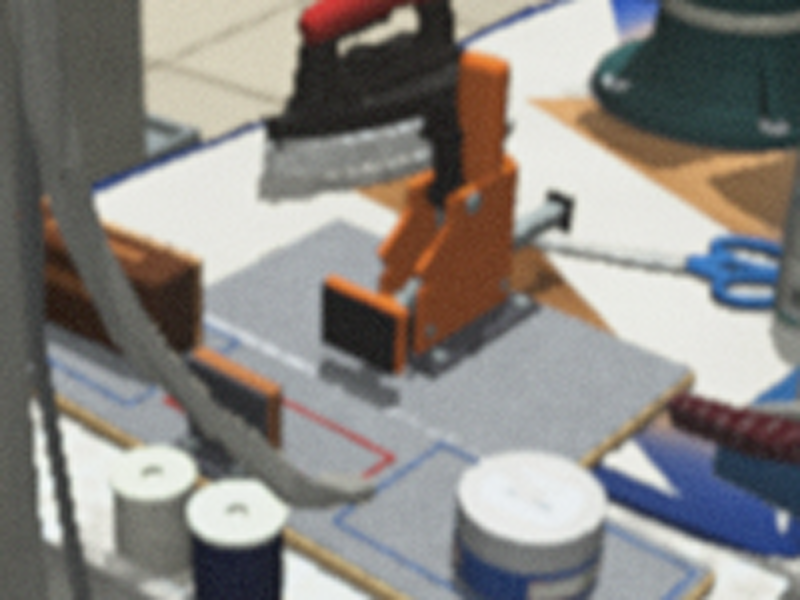

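The enlarged top crop shows the red outline corners at crop (252,112), (445,168), (427,236) and (232,178). The clapper top runs from (478,184) to (681,222), with the cork edge below it. The handle top is at (248,412). In the side crop the handle top is at (485,60), the clapper corner at (200,262), and a grey hose ends at (370,490).

```bash
cat > h.py <<'E'
from station import env
import numpy as np,cv2
def ray(n,u,v):
    c=env.calibration(n);T=np.array(c["T"])
    d=T[:3,:3]@np.array([(u-c["cx"])/c["fx"],-(v-c["cy"])/c["fy"],-1]);return T[:3,3],d/np.linalg.norm(d)
def onz(n,u,v,z):
    o,d=ray(n,u,v);return o+d*(z-o[2])/d[2]
def tri(a,b):
    o,d=ray("top",*a);p,e=ray("side",*b)
    s=np.linalg.lstsq(np.c_[d,-e],p-o,rcond=None)[0];x,y=o+d*s[0],p+e*s[1]
    return (x+y)/2,np.linalg.norm(x-y)
def proj(n,p):
    c=env.calibration(n);q=np.linalg.inv(c["T"])@np.r_[p,1];return c["cx"]-c["fx"]*q[0]/q[2],c["cy"]+c["fy"]*q[1]/q[2]
E
python3 - <<'E'
from h import *
np.set_printoptions(precision=4,suppress=True)
t=cv2.imread("pics/top0.png");hsv=cv2.cvtColor(t,cv2.COLOR_BGR2HSV)
T=lambda x,y:(180+x/4-.4,140+y/4-.4); S=lambda x,y:(170+x/4-.4,140+y/4-.4)
m=((hsv[...,0]<8)|(hsv[...,0]>170))&(hsv[...,1]>90);m[:,:232]=0;m[:164]=0;m[202:]=0;m[:,296:]=0
pts=np.argwhere(m)[:,::-1]
w=np.array([onz("top",*p,.012)[:2] for p in pts],np.float32)
r=cv2.minAreaRect(w);print("red",len(pts),r)
rc=np.array([onz("top",*T(*p),.012) for p in[(252,112),(445,168),(427,236),(232,178)]])
print(rc.mean(0),np.arctan2(*(rc[0]-rc[1]+rc[3]-rc[2])[[1,0]])-np.pi/2)
cl=np.array([onz("top",*T(*p),.070) for p in[(478,184),(681,222),(671,291),(463,246)]])
print("clapper",cl,cl.mean(0),np.arctan2(*(cl[0]-cl[1]+cl[3]-cl[2])[[1,0]])-np.pi/2)
for k,a,b in[("handle top",(248,412),(485,60)),("clapper corner",(463,246),(200,262)),("fence +y corner front",(310,100),(280,390)),("hose end",(205,10),(370,490)),("pot top",(83,78),(532,497)),
 ("red cornr",(232,178),(395,458)),("jaw +y top",(262,252),(325,285)),("jaw +y top b",(262,252),(405,310))]:
    print(k,*tri(T(*a),S(*b)))
E
```

```text
red 62 ((0.5963542461395264, 0.008964285254478455), (0.12434093654155731, 0.04481001943349838), 85.20563507080078)
[0.5958 0.0086 0.012 ] -0.07908882768498726
clapper [[ 0.5929 -0.0729  0.07  ]
 [ 0.5958 -0.1911  0.07  ]
 [ 0.5549 -0.1922  0.07  ]
 [ 0.5553 -0.0714  0.07  ]] [ 0.5747 -0.1319  0.07  ] 0.010149454127365232
handle top [0.4291 0.0237 0.171 ] 0.0018119641247127565
clapper corner [ 0.5566 -0.0723  0.0668] 0.0017932508087828507
fence +y corner front [0.6234 0.0335 0.0616] 0.0012794697485264519
hose end [0.6627 0.1101 0.0606] 0.009424039146722159
pot top [0.6107 0.1693 0.0521] 0.001171128870250886
red cornr [0.5784 0.073  0.0121] 0.001948276885118013
jaw +y top [0.5379 0.0233 0.0764] 0.040328692542302556
jaw +y top b [0.5276 0.0418 0.0649] 0.0028710346717667687
```

Run:
```python
from h import *
np.set_printoptions(precision=3,suppress=True)
for k,a,b in[("cord end",(172,175),(340,243)),("box knob",(71,246),(463,200)),("box red",(97,252),(436,197)),("green can",(146,296),(384,158)),("iron handle",(316,345),(268,137))]:
    print(k,*tri(a,b))
# side pixels of hose points seen from top, for several heights
for a in[(245,80),(240,110),(104,105),(140,135)]:
    print(a,[(z,onz("top",*a,z)[:2],np.round(proj("side",onz("top",*a,z)))) for z in(.05,.15,.3,.45,.6)])
```

```text
cord end [0.552 0.214 0.085] 0.0034716285686756795
box knob [0.35  0.367 0.14 ] 0.0029448324241770083
box red [0.349 0.318 0.129] 0.005941444944832209
green can [0.289 0.184 0.159] 0.0015452239726581412
iron handle [ 0.261 -0.158  0.124] 0.01624339705403262
(245, 80) [(0.05, array([0.835, 0.11 ]), array([193., 323.])), (0.15, array([0.784, 0.096]), array([206., 250.])), (0.3, array([0.707, 0.075]), array([227., 138.])), (0.45, array([0.631, 0.054]), array([248.,  24.])), (0.6, array([0.554, 0.033]), array([270., -93.]))]
(240, 110) [(0.05, array([0.754, 0.104]), array([224., 293.])), (0.15, array([0.712, 0.091]), array([234., 228.])), (0.3, array([0.649, 0.071]), array([249., 127.])), (0.45, array([0.585, 0.051]), array([264.,  22.])), (0.6, array([0.522, 0.03 ]), array([280., -90.]))]
(104, 105) [(0.05, array([0.696, 0.434]), array([441., 370.])), (0.15, array([0.66 , 0.384]), array([427., 284.])), (0.3, array([0.606, 0.309]), array([407., 156.])), (0.45, array([0.553, 0.235]), array([387.,  30.])), (0.6, array([0.499, 0.16 ]), array([367., -93.]))]
(140, 135) [(0.05, array([0.639, 0.327]), array([379., 311.])), (0.15, array([0.61 , 0.289]), array([374., 242.])), (0.3, array([0.566, 0.232]), array([365., 135.])), (0.45, array([0.521, 0.175]), array([355.,  25.])), (0.6, array([0.477, 0.118]), array([346., -89.]))]
```

The grey hose runs well behind the board and the red cord stands near (0.55–0.6, 0.21+). A straight line over x<0.45 is clear of both. First I'll rotate and rise.

```bash
python3 -m pendant '[[0,0,-0.006,0,0,7.12],[0,0,-0.006,0,0,7.12],[0,0,-0.006,0,0,7.12],[0,0,-0.006,0,0,7.12],[0,0,-0.006,0,0,7.12],[0,0,-0.006,0,0,7.12],[0,0,-0.006,0,0,7.12],[0,0,-0.006,0,0,7.12],[0,0,-0.006,0,0,7.12],[0,0,-0.006,0,0,7.12]]' 1
python3 -m pendant '[[-0.029,0.017,0,0,0,0],[-0.029,0.017,0,0,0,0],[-0.029,0.017,0,0,0,0],[-0.029,0.017,0,0,0,0],[-0.029,0.017,0,0,0,0],[-0.029,0.017,0,0,0,0],[-0.029,0.017,0,0,0,0],[-0.029,0.017,0,0,0,0],[-0.029,0.017,0,0,0,0],[-0.029,0.017,0,0,0,0],[-0.029,0.017,0,0,0,0],[-0.029,0.017,0,0,0,0]]'
```

```text
time_s: 0.93
position: [0.1717, 0.5222, 0.2761]
tcp_rot: [0.706, 0.709, -0.001, 0.0]
contact_force: [-0.2, 0.0, 0.9]
gripper_width: 1.002
gripper_force: 0.0
time_s: 1.93
position: [0.3797, 0.175, 0.2761]
tcp_rot: [0.703, 0.711, -0.0, -0.0]
contact_force: [0.2, 0.1, 0.4]
gripper_width: 0.999
gripper_force: 0.0
```

```bash
python3 -m pendant '[[-0.029,0.016,0,0,0,0],[-0.029,0.016,0,0,0,0],[-0.029,0.016,0,0,0,0],[-0.029,0.016,0,0,0,0],[-0.029,0.016,0,0,0,0],[-0.029,0.016,0,0,0,0],[-0.029,0.016,0,0,0,0],[-0.029,0.016,0,0,0,0],[-0.029,0.016,0,0,0,0],[-0.029,0.016,0,0,0,0],[-0.029,0.016,0,0,0,0],[-0.029,0.016,0,0,0,0]]'
python3 -m pendant '[[0,0,0.03,0,0,0],[0,0,0.03,0,0,0],[0,0,0.03,0,0,0],[0,0,0,0,0,0]]'
python3 - <<'E'
from h import *
p=env.sense()["position"];print(p)
a=env.grab_frame("top")[:,:,::-1]
cv2.imwrite("pics/t1.png",cv2.resize(a[100:250,220:420],None,fx=4,fy=4,interpolation=cv2.INTER_CUBIC))
E
```

```text
time_s: 2.93
position: [0.5754, -0.1709, 0.2756]
tcp_rot: [0.704, 0.711, -0.0, -0.001]
contact_force: [0.1, -0.3, -0.4]
gripper_width: 0.999
gripper_force: 0.0
time_s: 3.27
position: [0.5711, -0.1682, 0.1775]
tcp_rot: [0.704, 0.711, -0.003, -0.007]
contact_force: [-1.0, -0.0, -1.5]
gripper_width: 1.0
gripper_force: 0.0
[ 0.57107856 -0.16820813  0.17749763]
```

View pics/t1.png

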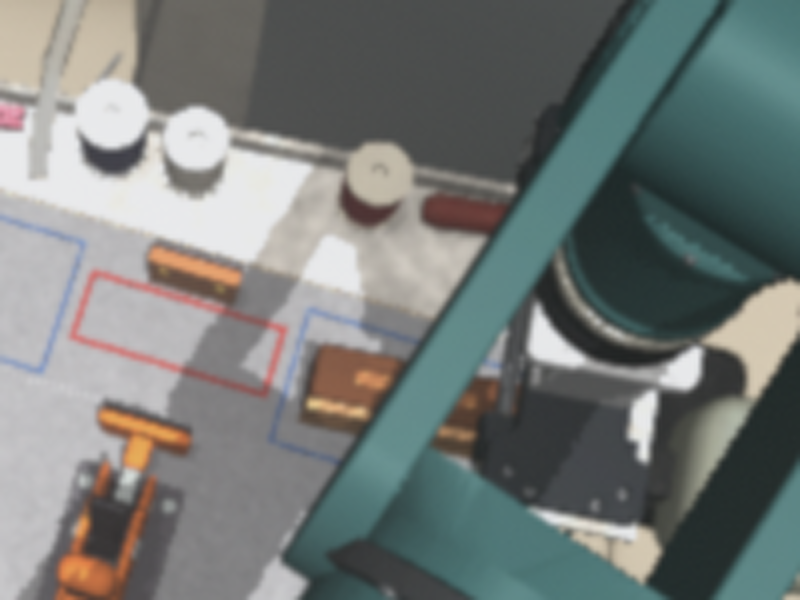

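The arm covers much of the top view. The clapper's left end shows at crop (310,390), with the gripper behind it to the right as planned. The way down is clear.

```bash
python3 -m pendant '[[0,0,0.015,0,0,0],[0,0,0.015,0,0,0],[0,0,0.015,0,0,0],[0,0,0.015,0,0,0],[0,0,0.015,0,0,0],[0,0,0,0,0,0],[0,0,0,0,0,0]]'
```

```text
time_s: 3.9
position: [0.5756, -0.1694, 0.113]
tcp_rot: [0.703, 0.711, 0.0, 0.001]
contact_force: [0.1, -0.6, 0.4]
gripper_width: 0.999
gripper_force: 0.0
```

```bash
python3 -m pendant '[[-0.002,0,0.012,0,0,0],[-0.002,0,0.012,0,0,0],[0,0,0.012,0,0,0],[0,0,0.012,0,0,0],[0,0,0.012,0,0,0],[0,0,0.01,0,0,0],[0,0,0.003,0,0,0],[0,0,0,0,0,0],[0,0,0,0,0,0]]'
python3 -m pendant '[[0,0,0,0,0,0],[0,0,0,0,0,0],[0,0,0,0,0,0],[0,0,0,0,0,0],[0,0,0,0,0,0],[0,0,0,0,0,0],[0,0,0,0,0,0],[0,0,0,0,0,0],[0,0,0,0,0,0],[0,0,0,0,0,0],[0,0,0,0,0,0]]' -1
```

```text
time_s: 4.65
position: [0.5752, -0.1734, 0.0384]
tcp_rot: [0.703, 0.711, 0.0, -0.0]
contact_force: [0.7, 1.2, -0.1]
gripper_width: 1.0
gripper_force: 0.0
time_s: 5.57
position: [0.5748, -0.1735, 0.0384]
tcp_rot: [0.703, 0.711, -0.0, -0.0]
contact_force: [-1.2, 0.0, 0.6]
gripper_width: 0.426
gripper_force: 30.0
```

```bash
python3 -m pendant '[[0,0.001,0,0,0,1.1],[0,0.001,0,0,0,1.1],[0,0.001,0,0,0,1.1],[0,0.001,0,0,0,1.1],[0,0.001,0,0,0,0.9],[0,0.001,0,0,0,0]]'
python3 -m pendant '[[0.006,0,0,0,0,0],[0.012,0,0,0,0,0],[0.012,0,0,0,0,0],[0.012,0,0,0,0,0],[0.012,0,0,0,0,0],[0.012,0,0,0,0,0],[0.012,0,0,0,0,0],[0.012,0,0,0,0,0],[0.006,0,0,0,0,0],[0,0,0,0,0,0]]'
python3 - <<'E'
from h import *
a=env.grab_frame("top")[:,:,::-1]
cv2.imwrite("pics/t2.png",cv2.resize(a[100:250,200:400],None,fx=4,fy=4,interpolation=cv2.INTER_CUBIC))
E
```

```text
time_s: 6.07
position: [0.5806, -0.1735, 0.0384]
tcp_rot: [0.736, 0.677, -0.0, -0.001]
contact_force: [-4.6, 0.7, 3.3]
gripper_width: 0.428
gripper_force: 30.0
time_s: 6.9
position: [0.5891, -0.0752, 0.0385]
tcp_rot: [0.735, 0.678, 0.001, -0.001]
contact_force: [-0.0, 2.6, 1.3]
gripper_width: 0.425
gripper_force: 30.0
```

View pics/t2.png

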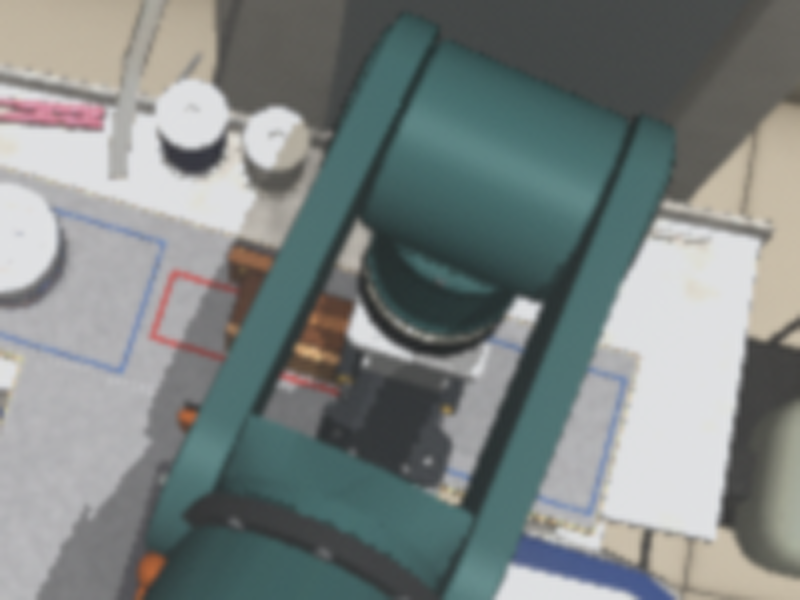

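The clapper, squared to the outline, is sliding in. Its left end is at crop (232,300), about a third of the way along the outline. I'll finish the slide, release, and lift clear.

```bash
python3 -m pendant '[[0.006,0,0,0,0,0],[0.01,0,0,0,0,0],[0.01,0,0,0,0,0],[0.01,0,0,0,0,0],[0.006,0,0,0,0,0],[0,0,0,0,0,0],[0,0,0,0,0,0]]'
python3 -m pendant '[[0,0,0,0,0,0],[0,0,0,0,0,0],[0,0,0,0,0,0],[0,0,0,0,0,0],[0,0,0,0,0,0],[0,0,0,0,0,0]]' 1
python3 -m pendant '[[0,0,-0.01,0,0,0],[0,0,-0.02,0,0,0],[0,0,-0.025,0,0,0],[0,0,-0.025,0,0,0],[0,0,-0.025,0,0,0],[0,0,-0.025,0,0,0],[0,0,-0.025,0,0,0],[0,0,-0.025,0,0,0],[0,0,-0.02,0,0,0],[0,0,-0.01,0,0,0],[0,0,0,0,0,0]]'
python3 - <<'E'
from h import *
cv2.imwrite("pics/s3.png",env.grab_frame("side")[:,:,::-1])
a=env.grab_frame("top")[:,:,::-1];cv2.imwrite("pics/t3.png",a)
E
```

```text
time_s: 7.53
position: [0.5925, -0.0342, 0.0385]
tcp_rot: [0.735, 0.678, 0.001, -0.001]
contact_force: [-0.0, 1.6, 0.3]
gripper_width: 0.424
gripper_force: 30.0
time_s: 8.03
position: [0.5924, -0.0363, 0.0385]
tcp_rot: [0.736, 0.677, 0.0, -0.0]
contact_force: [0.4, 0.4, -0.6]
gripper_width: 0.812
gripper_force: 0.0
time_s: 8.95
position: [0.5936, -0.0363, 0.2525]
tcp_rot: [0.736, 0.677, 0.002, 0.003]
contact_force: [0.2, -0.4, 0.8]
gripper_width: 0.999
gripper_force: 0.0
```

```bash
python3 -m pendant '[[0.005,-0.01,0,0,0,0],[0.005,-0.02,0,0,0,0],[0.005,-0.02,0,0,0,0],[0.005,-0.02,0,0,0,0],[0.005,-0.02,0,0,0,0],[0.005,-0.02,0,0,0,0],[0.005,-0.02,0,0,0,0],[0.005,-0.02,0,0,0,0],[0.005,-0.011,0,0,0,0],[0,0,0,0,0,0],[0,0,0,0,0,0]]' 1
python3 - <<'E'
from h import *
s=env.grab_frame("side")[:,:,::-1];a=env.grab_frame("top")[:,:,::-1]
cv2.imwrite("pics/s4.png",s);cv2.imwrite("pics/t4.png",a)
f=lambda i:cv2.resize(i,None,fx=3.9,fy=3.9,interpolation=cv2.INTER_CUBIC)
cv2.imwrite("pics/v4.png",np.vstack([f(a[150:225,180:380]),f(s[165:240,170:370])]))
E
```

```text
time_s: 9.97
position: [0.4355, 0.0221, 0.2476]
tcp_rot: [0.735, 0.678, -0.0, -0.0]
contact_force: [-0.0, -0.4, 0.3]
gripper_width: 0.998
gripper_force: 0.0
```

View pics/v4.png

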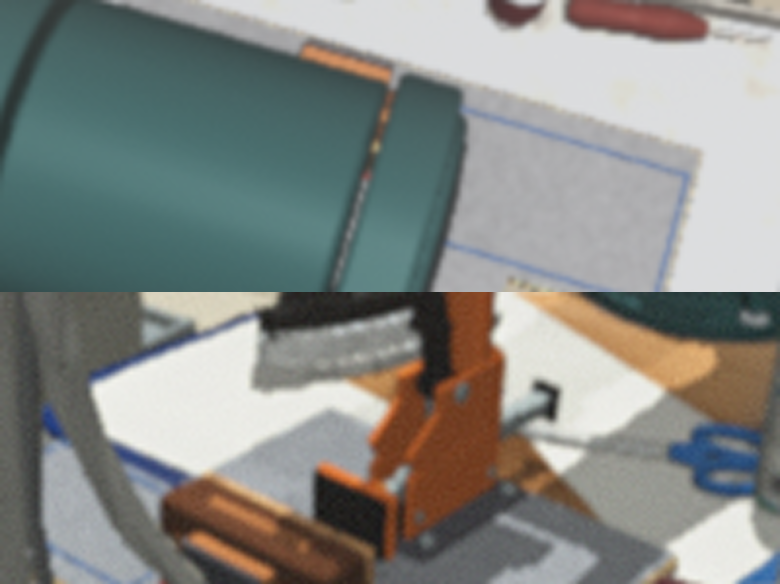

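The side view shows the clapper between jaw and fence: cork-side far corner at stacked crop (205,473), near end at about (375,545). The arm hides it from above. I'll measure with the expected corners overlaid.

Run:
```python
from h import *
np.set_printoptions(precision=4,suppress=True)
m=np.array([.596,.0088]);c,s=np.cos(-.082),np.sin(-.082);R=np.array([[c,-s],[s,c]])
S=cv2.imread("pics/s4.png");k=6;x0,y0=200,195
im=cv2.resize(S[y0:y0+95,x0:x0+125],None,fx=k,fy=k,interpolation=cv2.INTER_CUBIC)
for q in[(-.02,.06),(-.02,-.06),(.02,.06),(.02,-.06)]:
  for z in(.07,.012):
    u=np.array(proj("side",np.r_[m+R@q,z]));print(q,z,u)
    if z>.05: cv2.circle(im,tuple(int(v) for v in (u-[x0,y0]+.5)*k),4,(0,255,0),1)
cv2.imwrite("pics/s4c.png",im)
def B(u,v,z): return R.T@(onz("side",u,v,z)[:2]-m)
print(B(266.2,229.9,.07),B(222.6,211.4,.07),B(211.8,215.8,.07))
```

```text
(-0.02, 0.06) 0.07 [267.0824 230.3929]
(-0.02, 0.06) 0.012 [266.049  254.2025]
(-0.02, -0.06) 0.07 [223.7553 209.7456]
(-0.02, -0.06) 0.012 [224.1282 232.3983]
(0.02, 0.06) 0.07 [253.9085 238.7948]
(0.02, 0.06) 0.012 [253.2918 263.1159]
(0.02, -0.06) 0.07 [210.2499 216.8146]
(0.02, -0.06) 0.012 [211.0613 239.9456]
[-0.0202  0.0576] [-0.0133 -0.0569] [ 0.015  -0.0606]
```

View pics/s4c.png

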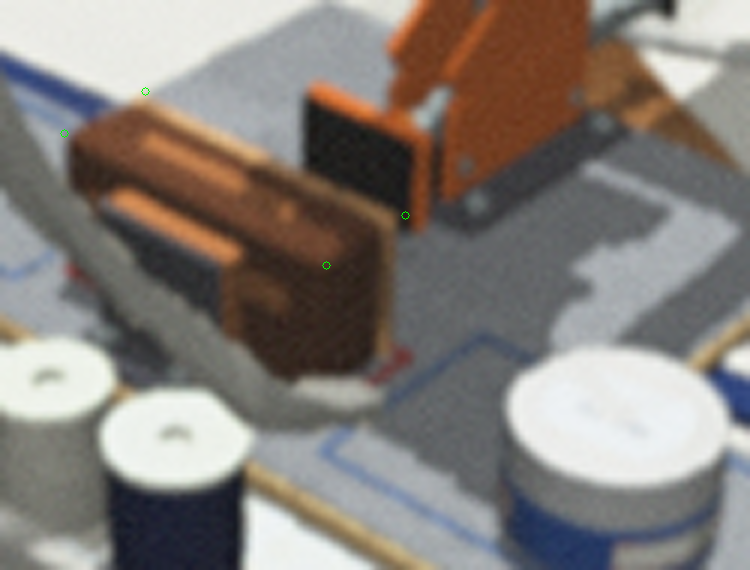

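The near top corner sits about 3 mm short of the marker, which rounded edges partly explain. I'll swing the arm aside for a clear top view before clamping.

```bash
python3 -m pendant '[[-0.02,0,0,0,0,0],[-0.03,0,0,0,0,0],[-0.03,0,0,0,0,0],[-0.03,0,0,0,0,0],[-0.03,0,0,0,0,0],[-0.03,0,0,0,0,0],[-0.03,0,0,0,0,0],[-0.03,0,0,0,0,0],[-0.02,0,0,0,0,0],[0,0,0,0,0,0]]'
python3 - <<'E'
from h import *
a=np.mean([env.grab_frame("top").astype(float) for _ in range(4)],0)[:,:,::-1].astype(np.uint8)
cv2.imwrite("pics/t5.png",a);cv2.imwrite("pics/t5c.png",cv2.resize(a[155:255,215:325],None,fx=6,fy=6,interpolation=cv2.INTER_CUBIC))
E
```

```text
time_s: 10.9
position: [0.4149, -0.2313, 0.2472]
tcp_rot: [0.737, 0.675, -0.001, -0.001]
contact_force: [-0.2, 0.3, 0.2]
gripper_width: 1.0
gripper_force: 0.0
```

View pics/t5c.png

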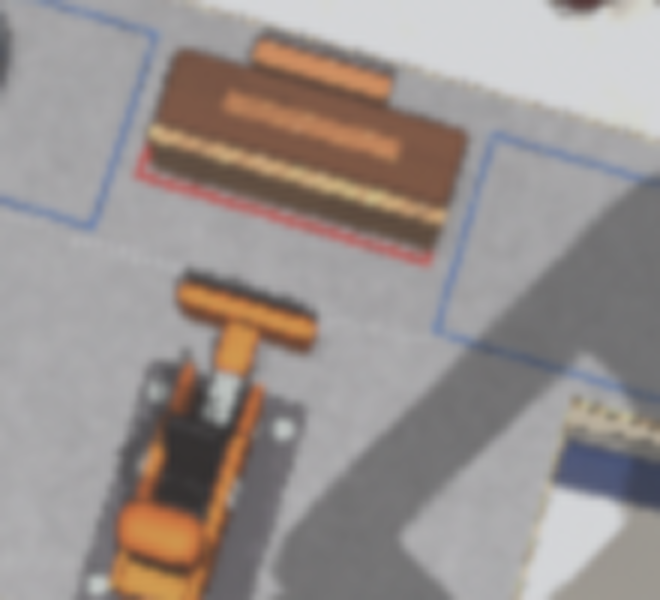

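Run:
```python
from h import *
np.set_printoptions(precision=4,suppress=True)
c,s=np.cos(-.082),np.sin(-.082);R=np.array([[c,-s],[s,c]])
W=lambda x,y,z:onz("top",215+x/6-.42,155+y/6-.42,z)[:2]
o=np.array([W(137,178,.012),W(430,264,.012)]);d=o[0]-o[1];print("yaw",np.arctan2(d[1],d[0])-np.pi/2,np.linalg.norm(d))
m=o.mean(0)+R@[.023,0];print("mark",m)
cl=np.array([W(*p,.07) for p in[(176,48),(468,128),(444,222),(150,138)]])
d=cl[0]+cl[3]-cl[1]-cl[2];print("clapper rel",R.T@(cl.mean(0)-m),np.arctan2(d[1],d[0])-np.pi/2,(cl-m)@R)
print("handle top",R.T@(W(162,532,.174)-m))
print("jaw top front",[R.T@(W(*p,.063)-m) for p in[(190,276),(318,322)]])
```

```text
yaw -0.07757076633268545 0.12490982751585689
mark [0.5965 0.0084]
clapper rel [ 0.0007 -0.0024] -0.06672659676892279 [[ 0.0186  0.057 ]
 [ 0.0209 -0.0605]
 [-0.0176 -0.0619]
 [-0.0188  0.0559]]
handle top [-0.169   0.0003]
jaw top front [array([-0.0649,  0.0256]), array([-0.0677, -0.0266])]
```

The clapper is inside the outline and square but about 2.4 mm to the right of centre. There's time to regrip and shift it.

```bash
python3 -m pendant '[[0.015,0.011,0,0,0,0],[0.022,0.017,0,0,0,0],[0.022,0.017,0,0,0,0],[0.022,0.017,0,0,0,0],[0.022,0.017,0,0,0,0],[0.022,0.017,0,0,0,0],[0.022,0.017,0,0,0,0],[0.022,0.017,0,0,0,0],[0.022,0.017,0,0,0,0],[0.018,0.014,0,0,0,0],[0,0,0,0,0,0],[0,0,0,0,0,0]]'
python3 -m pendant '[[0,0,0.02,0,0,0],[0,0,0.02,0,0,0],[0,0,0.02,0,0,0],[0,0,0.02,0,0,0],[0,0,0.02,0,0,0],[0,0,0.02,0,0,0],[0,0,0.01,0,0,0],[0,0,0,0,0,0],[0,0,0,0,0,0]]'
```

```text
time_s: 12.1
position: [0.5929, -0.03, 0.248]
tcp_rot: [0.734, 0.679, -0.0, -0.0]
contact_force: [-0.3, -0.0, -0.6]
gripper_width: 1.0
gripper_force: 0.0
time_s: 12.85
position: [0.5923, -0.0324, 0.1187]
tcp_rot: [0.736, 0.677, -0.0, -0.0]
contact_force: [0.6, 0.6, 0.6]
gripper_width: 1.0
gripper_force: 0.0
```

```bash
python3 -m pendant '[[-0.003,0,0.015,0,0,0],[-0.003,0,0.015,0,0,0],[0,0,0.015,0,0,0],[0,0,0.015,0,0,0],[0,0,0.013,0,0,0],[0,0,0.007,0,0,0],[0,0,0,0,0,0],[0,0,0,0,0,0]]'
python3 -m pendant '[[0,0,0,0,0,0],[0,0,0,0,0,0],[0,0,0,0,0,0],[0,0,0,0,0,0],[0,0,0,0,0,0],[0,0,0,0,0,0],[0,0,0,0,0,0],[0,0,0,0,0,0],[0,0,0,0,0,0]]' -1
python3 -m pendant '[[0.001,0,0,0,0,0],[0.001,0,0,0,0,0],[0.0005,0,0,0,0,0],[0,0,0,0,0,0],[0,0,0,0,0,0],[0,0,0,0,0,0]]'
```

```text
time_s: 13.52
position: [0.5926, -0.0381, 0.0391]
tcp_rot: [0.736, 0.677, 0.0, 0.0]
contact_force: [0.6, 0.3, 0.9]
gripper_width: 1.001
gripper_force: 0.0
time_s: 14.27
position: [0.5922, -0.0381, 0.0384]
tcp_rot: [0.736, 0.677, -0.0, -0.0]
contact_force: [-0.1, 0.1, 0.1]
gripper_width: 0.424
gripper_force: 30.0
time_s: 14.77
position: [0.5925, -0.0357, 0.0385]
tcp_rot: [0.736, 0.677, -0.0, 0.0]
contact_force: [-0.3, -2.4, 0.1]
gripper_width: 0.422
gripper_force: 30.0
```

```bash
python3 -m pendant '[[0,0,0,0,0,0],[0,0,0,0,0,0],[0,0,0,0,0,0],[0,0,0,0,0,0],[0,0,0,0,0,0],[0,0,0,0,0,0]]' 1
python3 -m pendant '[[0,0,-0.01,0,0,0],[0,0,-0.02,0,0,0],[0,0,-0.025,0,0,0],[0,0,-0.025,0,0,0],[0,0,-0.025,0,0,0],[0,0,-0.025,0,0,0],[0,0,-0.025,0,0,0],[0,0,-0.025,0,0,0],[0,0,-0.02,0,0,0],[0,0,0,0,0,0],[0,0,0,0,0,0]]'
python3 -m pendant '[[0.005,-0.01,0,0,0,0],[0.005,-0.02,0,0,0,0],[0.005,-0.02,0,0,0,0],[0.005,-0.02,0,0,0,0],[0.005,-0.02,0,0,0,0],[0.005,-0.02,0,0,0,0],[0.005,-0.02,0,0,0,0],[0.005,-0.02,0,0,0,0],[0.005,-0.011,0,0,0,0],[0,0,0,0,0,0],[0,0,0,0,0,0],[0,0,0,0,0,0]]'
```

```text
time_s: 15.27
position: [0.5924, -0.0354, 0.0385]
tcp_rot: [0.735, 0.678, 0.0, -0.0]
contact_force: [0.1, -0.5, 0.8]
gripper_width: 0.811
gripper_force: 0.0
time_s: 16.18
position: [0.5931, -0.0357, 0.2404]
tcp_rot: [0.736, 0.677, 0.001, 0.001]
contact_force: [-0.3, 0.3, -0.2]
gripper_width: 1.0
gripper_force: 0.0
time_s: 17.18
position: [0.4361, 0.0223, 0.2378]
tcp_rot: [0.736, 0.677, -0.0, -0.0]
contact_force: [0.8, 0.8, 0.7]
gripper_width: 1.002
gripper_force: 0.0
```

```bash
python3 -m pendant '[[0,0,0.012,0,0,0],[0,0,0.018,0,0,0],[0,0,0.018,0,0,0],[0,0,0.018,0,0,0],[0,0,0.018,0,0,0],[0,0,0.014,0,0,0],[0,0,0.01,0,0,0],[0,0,0,0,0,0],[0,0,0,0,0,0]]'
python3 -m pendant '[[0,0,0,0,0,0],[0,0,0,0,0,0],[0,0,0,0,0,0],[0,0,0,0,0,0],[0,0,0,0,0,0],[0,0,0,0,0,0],[0,0,0,0,0,0],[0,0,0,0,0,0]]' -1
python3 -m pendant '[[0,0,0,0,0,0],[0,0,0,0,0,0],[0,0,0,0,0,0]]' -1
```

```text
time_s: 17.93
position: [0.4355, 0.0223, 0.1296]
tcp_rot: [0.736, 0.677, -0.001, -0.001]
contact_force: [0.5, 0.0, -0.1]
gripper_width: 0.997
gripper_force: 0.0
time_s: 18.6
position: [0.4396, 0.0222, 0.1331]
tcp_rot: [0.736, 0.677, 0.004, 0.004]
contact_force: [-2.6, 0.4, 7.1]
gripper_width: 0.471
gripper_force: 12.2
time_s: 18.85
position: [0.4346, 0.0226, 0.1328]
tcp_rot: [0.736, 0.677, -0.001, -0.001]
contact_force: [-7.8, 0.3, 12.3]
gripper_width: 0.361
gripper_force: 30.0
```

First full stroke done (34 mm, 30 N). I'll keep pumping.

```bash
python3 -m pendant '[[0,-0.001,0,0,0,0],[0,0,0,0,0,0],[0,0,0,0,0,0],[0,0,0,0,0,0],[0,0,0,0,0,0],[0,0,0,0,0,0],[0,0,0,0,0,0],[0,0,0,0,0,0]]' 0.7
python3 -m pendant '[[0,0,0,0,0,0],[0,0,0,0,0,0],[0,0,0,0,0,0],[0,0,0,0,0,0],[0,0,0,0,0,0],[0,0,0,0,0,0],[0,0,0,0,0,0],[0,0,0,0,0,0],[0,0,0,0,0,0],[0,0,0,0,0,0],[0,0,0,0,0,0]]' -1
python3 - <<'E'
from h import *
cv2.imwrite("pics/s6.png",env.grab_frame("side")[:,:,::-1])
E
```

```text
time_s: 19.52
position: [0.4344, 0.0226, 0.1301]
tcp_rot: [0.736, 0.677, -0.0, -0.0]
contact_force: [1.2, -0.4, 0.2]
gripper_width: 0.843
gripper_force: 0.0
time_s: 20.43
position: [0.4346, 0.0226, 0.1327]
tcp_rot: [0.736, 0.677, 0.0, 0.0]
contact_force: [-4.4, 0.4, 9.3]
gripper_width: 0.364
gripper_force: 30.0
```

```bash
python3 -m pendant '[[0,0,0,0,0,0],[0,0,0,0,0,0],[0,0,0,0,0,0],[0,0,0,0,0,0],[0,0,0,0,0,0],[0,0,0,0,0,0],[0,0,0,0,0,0],[0,0,0,0,0,0]]' 0.7
python3 -m pendant '[[0,0,0,0,0,0],[0,0,0,0,0,0],[0,0,0,0,0,0],[0,0,0,0,0,0],[0,0,0,0,0,0],[0,0,0,0,0,0],[0,0,0,0,0,0],[0,0,0,0,0,0],[0,0,0,0,0,0],[0,0,0,0,0,0],[0,0,0,0,0,0]]' -1
python3 - <<'E'
from h import *
cv2.imwrite("pics/s7.png",env.grab_frame("side")[:,:,::-1])
for f in("s4","s6","s7"):
    i=cv2.imread(f"pics/{f}.png");h=cv2.cvtColor(i,cv2.COLOR_BGR2HSV)
    m=((h[...,2]<60)).astype(np.uint8);m[:, :235]=0;m[:,275:]=0;m[:205]=0;m[238:]=0
    n,l,st,c=cv2.connectedComponentsWithStats(m);k=1+np.argmax(st[1:,4]);print(f,st[k],c[k])
E
```

```text
time_s: 21.15
position: [0.4343, 0.0226, 0.1302]
tcp_rot: [0.736, 0.677, -0.0, -0.0]
contact_force: [-0.6, -1.1, -0.4]
gripper_width: 0.844
gripper_force: 0.0
time_s: 22.07
position: [0.4345, 0.0226, 0.1327]
tcp_rot: [0.736, 0.677, 0.0, 0.0]
contact_force: [-4.1, 0.1, 9.9]
gripper_width: 0.363
gripper_force: 30.0
s4 [251 212  18  22 200] [259.34  221.005]
s6 [264 219   9  10  53] [269.05660377 224.1509434 ]
s7 [264 219   9  11  54] [269.01851852 224.18518519]
```

```bash
python3 -m pendant '[[0,0,0,0,0,0],[0,0,0,0,0,0],[0,0,0,0,0,0],[0,0,0,0,0,0],[0,0,0,0,0,0],[0,0,0,0,0,0],[0,0,0,0,0,0],[0,0,0,0,0,0]]' 0.7
python3 -m pendant '[[0,0,0,0,0,0],[0,0,0,0,0,0],[0,0,0,0,0,0],[0,0,0,0,0,0],[0,0,0,0,0,0],[0,0,0,0,0,0],[0,0,0,0,0,0],[0,0,0,0,0,0],[0,0,0,0,0,0],[0,0,0,0,0,0],[0,0,0,0,0,0]]' -1
python3 - <<'E'
from h import *
f=lambda i:cv2.resize(i[185:265,195:310],None,fx=3.4,fy=3.4,interpolation=cv2.INTER_CUBIC)
s=env.grab_frame("side")[:,:,::-1].copy();cv2.imwrite("pics/s8.png",s)
cv2.imwrite("pics/v8.png",np.vstack([np.hstack([f(cv2.imread("pics/s4.png")),f(cv2.imread("pics/s6.png"))]),np.hstack([f(cv2.imread("pics/s7.png")),f(s)])]))
E
```

```text
time_s: 22.78
position: [0.4343, 0.0226, 0.1301]
tcp_rot: [0.736, 0.677, -0.0, -0.0]
contact_force: [0.8, -0.2, -0.3]
gripper_width: 0.842
gripper_force: 0.0
time_s: 23.7
position: [0.4398, 0.0222, 0.1324]
tcp_rot: [0.736, 0.677, 0.005, 0.005]
contact_force: [10.9, 0.7, -2.0]
gripper_width: 0.475
gripper_force: 29.9
```

The gripper stopped at 44.6 mm with a 30 N squeeze, about half a stroke, so the jaw is tight. I'll centre the hand to take load off the wrist, let it settle, and look.

```bash
python3 -m pendant '[[0,0.001,0,0,0,0],[0,0.001,0,0,0,0],[0,0.001,0,0,0,0],[0,0.001,0,0,0,0],[0,0,0,0,0,0],[0,0,0,0,0,0],[0,0,0,0,0,0],[0,0,0,0,0,0],[0,0,0,0,0,0],[0,0,0,0,0,0]]'
```

```text
time_s: 24.58
position: [0.4401, 0.0221, 0.1322]
tcp_rot: [0.736, 0.677, 0.002, 0.002]
contact_force: [1.9, -0.1, 5.9]
gripper_width: 0.48
gripper_force: 30.0
```

View pics/v8.png

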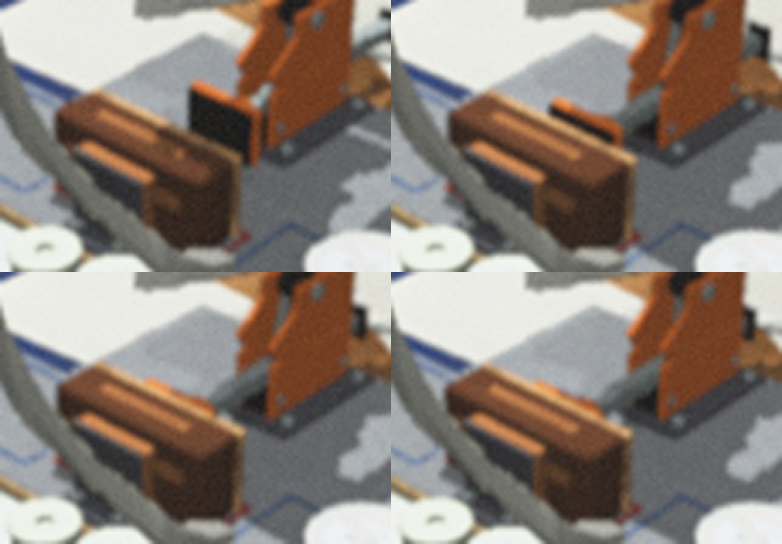

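The four panels show the jaw advancing. In the last one it sits on the cork and the clapper is up against the fence, square in the outline. The squeeze holds steady at 30 N.

```bash
python3 -c "
from station import env
s=env.sense();print(s['gripper_width'],s['gripper_force'],s['contact_force']);print(env.close_job())"
```

```text
0.4798901904138897 29.95969444513321 [ 1.9265925  -0.06932037  5.94618757]
the job is handed in; nothing more can be done
None
```

I slid the clapper into the red outline without lifting it and pumped the jaw tight against it and the fence using only the trigger; I handed in at about 25 s with the trigger still squeezed at a steady 30 N.

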